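# Snap the engraving pen back into its spring clips

## Robot

A 6-joint arm with a two-finger parallel gripper is mounted at the origin on the work surface. World frame = base frame: x ahead of the robot, y to its left, z up, the work surface at z = 0. Lengths are in m, angles in rad, forces in N, time in s.
With the tool pointing down it reaches from about 0.225 to 0.875 m from the base axis. Payload 3.4 kg.
Tool frame: the origin (TCP) lies at the very end of the fingers, on their centre line; the grasp point (between the pads) lies 19 mm behind it; z points along the fingers, y is the direction in which the jaws open and shut (so a half turn about z gives the same grasp; the last joint's range is limited). The gripper opens to 85 mm and grips with 20 to 120 N. Pads are 22 mm wide; open, the fingers measure 114 mm over their backs; the gripper's body (76 mm by 85 mm) begins 54 mm behind the grasp point. The pads swing forward as they close: fully open they stand 13 mm farther back than shut.
Start: joints at [-1.383, 0.276, 1.505, -0, 1.361, -0.121], TCP at [0.175, -0.548, 0.231] pointing down, gripper open.
Joint ranges: [-2.89, 2.89], [-0.75, 2.08], [0.22, 2.7], [-1.18, 4.32], [0.11, 2.71], [-2.7, 2.7]. Speed limits (rad/s): [2.57, 2.57, 3.14, 3.14, 3.14, 3.14].

## Interface

Orientations are given as a unit quaternion [w, x, y, z].
In Python, from rig import manip gives the robot as it stands. The module is installed in compiled form; this text tells all that it offers.
- The arm moves only by the tool carry_out, never from a script. Its argument "moves" is one flat list of numbers, 5 for each row, row after row: the opening in per cent of the stroke, from 0 (shut) to 100 (fully open), then the shift along the world's x, y, z in cm, then the turn about the world's z in rad. A call has exactly 10 rows; each row shifts and turns the commanded pose from where the row before left it; what a row does not reach is not made up. A row lasts 1/10 s, in which the tool goes at most 50 mm and 8.59 degrees, less where a joint would pass 70% of its speed; a pose out of reach is approached as far as the arm can. A call is refused whole if a number of a shift passes 5 or a number of a turn 0.15, either way. A call with a gripper value outside its range is refused whole. The fingers move at their own pace and stop on an object; "squeeze" is the grip in N (left out, the last holds). Time passes only in rows, so rows that do not move let the fingers close, or fill a call up. It gives the time, the measured TCP pose, the force and the opening at its end, in the units of the state.
- manip.get_state(): the state, without advancing time (a new reading comes with each control period).
- manip.get_image(name): name is "side" or "top" or "wrist"; returns the picture (400x640x3 uint8, red, green, blue); there is no depth.
- manip.camera_info(name): a dict with "fov_y" (degrees; the focal length in pixels is half the picture's height over the tangent of half this angle, whatever the lens; pixels are square), "cx", "cy" (the principal point, pixels), "dist" ([k1, k2, p1, p2, k3] as OpenCV has them; the pictures are not rectified), "rvec" (rotation vector, rad) and "tvec" (3), from world to camera coordinates, as OpenCV has them; the wrist camera has in their place "hand_eye" (4x4, takes a point from camera to tool coordinates, whose origin is the TCP and whose axes are the flange's). Camera axes: x right, y down, z forward; pixel columns grow to the right and rows downward; lengths in m; the calibration is good to about 2 mm. A picture is of the moment at which its call begins: read the wrist's pose just before it. camera_info takes no time and is no camera call.
- manip.sign_off(): hands the job in, once; it reports no verdict.
The state is a dict: "clock": time; "qpos": joint angles; "qd": joint speeds; "effort": joint torques, N m; "position": TCP position; "ee_rot": TCP orientation; "contact_force": force on the tool from outside, world axes, zero at the start; "moment": the same for the moment, N m; "width": finger opening in m.
Only numpy, scipy, OpenCV 4.12 (cv2) and the standard library are available. Lean on these libraries where they do the work, as an engineer would, in place of code of your own. Each camera call takes 0.05 s, during which the arm holds its last target. There are 200 camera calls.

## Task

Put the cordless engraving pen from the bench mat away in the empty place of the tool rack, nose pointing the same way as the stowed tools: lay its neck over the narrow clip and its barrel over the wide one, and press it down until both clips have snapped shut around it and it sits fully home. Push with feeling, never harder than about 12 N, and leave the other tools where they are.

Things in the scene. Friction and masses are not known exactly. Their poses are not given: they have to be found in the camera images.
- pen: Cordless engraving pen on the mat, 193 mm long, 100 to 170 g. Origin: on its axis, at mid length, 14 mm above the bench at the start; x along the axis to the nose. Black eight-sided end cap (x -95 to -64 mm) and rubber grip (x -18 to 18), both 24 mm across flats; it lies with one flat down, so two are upright. Aluminium barrel, neck and collar, dark nose cone from x 68, thin bur to x 98
- pen_barrel (a point): point on the pen's axis 45 mm behind its middle: the stretch of round barrel, 20 mm in diameter, that goes into the wide clip (barrel: x -64 to -18 and 18 to 36 mm in the pen's frame)
- pen_neck (a point): point on the pen's axis 45 mm ahead of its middle: middle of the round neck, 15 mm in diameter (x 36 to 54 mm), which goes into the narrow clip; the collar ahead of it (x 54 to 68) is 20 mm in diameter
- rack: Wooden tool rack fixed to the bench: two rails 20 mm wide, 38 mm high, 330 mm long along y, centred at x -45 and +45 mm, joined by end boards as high. Origin: centre of the underside. Three places, at y -100, 0 and 100 mm, where a tool lies along x across both rails, nose to +x; two hold tools, one is empty. Between the rails there is 40 mm or more of free depth below a stowed tool's axis
- clips: The empty place of the rack. Origin: on the bench below the middle of the stowed pen; x along the stowed pen to its nose, z up. A steel saddle carries a wide clip at x -45 and a narrow one at x +45 mm, level with each other. It is screwed on through slots and was set by hand: the axis of a seated pen is 62 to 90 mm above this origin, and this origin does not show how high
- clip_wide (a point): point 76 mm above the bench in the middle of the wide spring clip (10 mm long along x); fixed to the rack, so the true axis of a seated barrel is up to 14 mm higher or lower. Two steel leaves, throat 15.5 mm wide 6 mm above that axis, lips flared to 28 mm, their tips 12 mm above that axis
- clip_narrow (a point): the same for the narrow clip, for the neck: throat 11.6 mm wide 4.5 mm above the seated axis, lips flared to 21 mm, tips 9 mm above it. A pen laid on both clips rests with its axis 9 to 12 mm above its seat; pushing it through both takes some 8 to 10 N in all, then the force drops, the leaves snap and pull it the last 2 mm on to a rigid seat and then hold it with some 14 N of contact force in all
- rear_l (a joint): spring leaf of the wide clip on the +y side: angle in rad, 0 when empty, about 0.14 as the barrel passes the throat, about 0.02 to 0.03 when closed on the seated barrel, which it holds under spring pressure
- rear_r (a joint): the same for the leaf on the -y side of the wide clip
- front_l (a joint): spring leaf of the narrow clip on the +y side, values as for the wide clip
- front_r (a joint): the same for the leaf on the -y side of the narrow clip
- mat: brown leather mat fixed on the bench, 240 x 220 x 2 mm; origin at the centre of its underside
- burnisher: stowed tool, to be left alone: wooden handle up to 28 mm thick, brass ferrule, steel blade, 212 mm long; lies along its x axis in another place of the rack; origin on its axis, 76 mm above the bench
- bezel_pusher: stowed tool, to be left alone: dark wooden knob 35 mm thick on a steel shank, 173 mm long; lies along its x axis in another place of the rack; origin on its axis, 76 mm above the bench
- mallet: wooden mallet lying on the bench, to be left alone: handle 240 mm long along x, head 44 mm thick and 90 mm wide at the +x end; origin on the bench under it
- punch_block: grey block of punches, 60 x 60 mm, 73 mm high with the punches, to be left alone; origin at the centre of its underside
Mind the look-alikes: they are no part of the job. What is shaped like the pen but purple is not meant.

How it is judged:
On the way:
1. the pen is lifted clear of the mat (z of pen in the frame of mat above 0.05 m), for 0.1 s.
At the end, for the whole second after the job is handed in: The pen lies released and at rest in the empty place, neck in the narrow clip, barrel in the wide one: both within 3 mm of the midline, pen level within 2.3 degrees, its middle within 6 mm of the place's and 61 to 91 mm up, all four leaves closed on it (0.006 to 0.075 rad) (y of pen_barrel in the frame of clips between -0.003 and 0.003 m and y of pen_neck in the frame of clips between -0.003 and 0.003 m and x of pen in the frame of clips between -0.006 and 0.006 m and z of pen in the frame of clips between 0.061 and 0.091 m and angle between pen's own x axis and vertical between 1.531 and 1.611 rad and x of pen_neck in the frame of clips above 0.035 m and value of joint rear_l between 0.006 and 0.075 rad and value of joint rear_r between 0.006 and 0.075 rad and value of joint front_l between 0.006 and 0.075 rad and value of joint front_r between 0.006 and 0.075 rad and linear speed of pen below 0.02 m/s); the robot touches nothing.
It fails at once if the clips are overloaded: all contact forces between pen and clips, their own grip of some 14 N included, add up to more than 30 N (contact force between pen and clips above 30 N).
It fails at once if a stowed tool is disturbed (distance of any of burnisher, bezel_pusher from where it was at the start of the episode above 0.01 m).
It fails at once if the mallet or the punch block is knocked (distance of any of mallet, punch_block from where it was at the start of the episode above 0.015 m).
It also fails if it takes over 54 s, if anything falls off the work surface, if the arm or the gripper's body presses on something with over 40 N, if the wrist force passes 120 N, or if a joint passes its speed limit or range.

## Working session

There is one attempt and no reset: what is moved stays moved. The work goes in short steps, Python scripts to look and compute and a tool call to move; the robot and the scene stay as the last step left them, time stands still between calls to the robot, and variables do not carry over. Pictures are saved under pics/ and viewed, about 8 in all and at most 12, crops included, and the job is handed in when it is done.

Besides the shell and the picture viewer there is one more tool, called after "Emit:" in YAML: its name, and indented under it one key for each argument. carry_out: Moves the arm, as the interface text tells. Its arguments: {"type":"object","properties":{"moves":{"type":"array","items":{"type":"number"}},"squeeze":{"type":"number"}},"required":["moves"]}

```bash
mkdir -p pics
cat > h.py <<'E'
import numpy as np, cv2
from scipy.spatial.transform import Rotation as R
from rig import manip
def shot(n,f):
    s=manip.get_state(); im=manip.get_image(n); cv2.imwrite('pics/'+f,im[:,:,::-1]); return s,im
def cam(n,s=None):
    c=manip.camera_info(n); f=200/np.tan(np.radians(c['fov_y'])/2)
    K=np.array([[f,0,c['cx']],[0,f,c['cy']],[0,0,1.]]); d=np.array(c['dist'],float)
    if 'rvec' in c:
        Rw=cv2.Rodrigues(np.array(c['rvec'],float))[0].T; o=-Rw@np.array(c['tvec'],float).ravel()
    else:
        q=s['ee_rot']; Rt=R.from_quat([q[1],q[2],q[3],q[0]]).as_matrix(); H=np.array(c['hand_eye'])
        Rw=Rt@H[:3,:3]; o=Rt@H[:3,3]+np.array(s['position'])
    return K,d,Rw,o
def rays(n,uv,s=None):
    K,d,Rw,o=cam(n,s); p=cv2.undistortPoints(np.array(uv,float).reshape(-1,1,2),K,d).reshape(-1,2)
    return o,np.c_[p,np.ones(len(p))]@Rw.T
def onplane(n,uv,z,s=None):
    o,r=rays(n,uv,s); return o+r*((z-o[2])/r[:,2])[:,None]
def proj(n,P,s=None):
    K,d,Rw,o=cam(n,s); return cv2.projectPoints(((np.array(P,float).reshape(-1,3)-o)@Rw).reshape(-1,1,3),np.zeros(3),np.zeros(3),K,d)[0].reshape(-1,2)
def tri(n1,u1,n2,u2,s=None):
    o1,r1=rays(n1,[u1],s);o2,r2=rays(n2,[u2],s)
    a=np.c_[r1[0],-r2[0]]; t=np.linalg.lstsq(a,o2-o1,rcond=None)[0]
    p,q=o1+t[0]*r1[0],o2+t[1]*r2[0]; return (p+q)/2,np.linalg.norm(p-q)
E
python3 - <<'E'
from h import *
shot('top','top0.png');shot('side','side0.png')
for n in('top','side','wrist'):print(n,manip.camera_info(n))
print(manip.get_state())
E
```

```text
top {'fov_y': 54.64543124286481, 'cx': 324.7847917850404, 'cy': 196.24159283873666, 'dist': array([-0.09008102,  0.        ,  0.        ,  0.        ,  0.        ]), 'rvec': array([ 2.14508912, -2.19937928,  0.10853173]), 'tvec': array([-0.12232061,  0.55600741,  1.36222248])}
side {'fov_y': 53.51680426080076, 'cx': 325.0574363498399, 'cy': 200.82150375193038, 'dist': array([-0.09366808,  0.        ,  0.        ,  0.        ,  0.        ]), 'rvec': array([ 0.40512813, -2.69584381,  1.33514421]), 'tvec': array([0.47561522, 0.23776986, 0.91928564])}
wrist {'fov_y': 65.94882817625552, 'cx': 323.2514098227888, 'cy': 200.58016278681703, 'dist': array([-0.01583322,  0.        ,  0.        ,  0.        ,  0.        ]), 'hand_eye': array([[ 1.46239928e-04, -9.46980181e-01, -3.21291947e-01,
         8.31675606e-02],
       [ 9.99999609e-01,  4.18581406e-04, -7.78570479e-04,
         1.02353972e-03],
       [ 8.71777648e-04, -3.21291707e-01,  9.46979872e-01,
        -1.44163328e-01],
       [ 0.00000000e+00,  0.00000000e+00,  0.00000000e+00,
         1.00000000e+00]])}
{'clock': 0.1, 'qpos': array([-1.38296228e+00,  2.76582585e-01,  1.50602057e+00, -1.75957386e-05,
        1.36069343e+00, -1.21006998e-01]), 'qd': array([ 0.0015703 , -0.00172205, -0.00346804,  0.0014688 , -0.0004685 ,
        0.00029485]), 'effort': array([ 1.52396195e-03, -4.17701375e+01, -2.46404064e+01, -1.72638161e-04,
        5.74317004e-03, -1.76023526e-06]), 'position': array([ 0.17467037, -0.54733336,  0.23049162]), 'ee_rot': array([-8.51203553e-04,  9.88100182e-01,  1.53809309e-01, -3.70599390e-05]), 'contact_force': array([-0.21138678, -0.83170152,  0.11238703]), 'moment': array([ 0.00193728, -0.00582019,  0.00227277]), 'width': 0.08513993014961323}
```

View pics/top0.png

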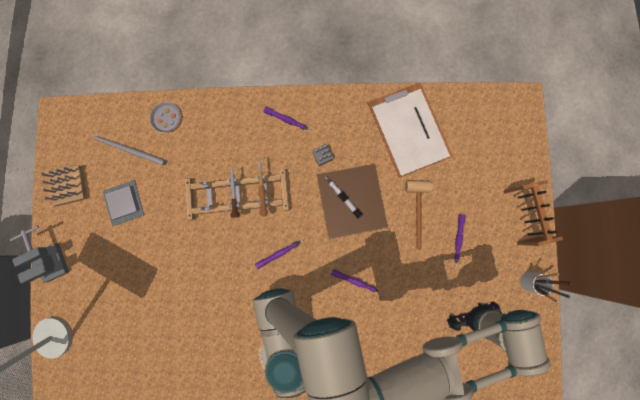

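View pics/side0.png

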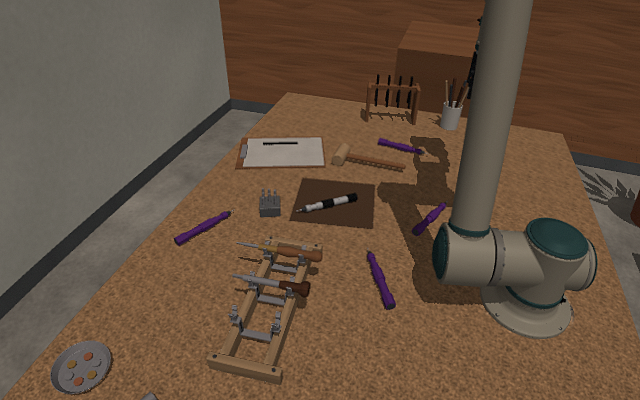

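The top view shows the pen on the mat, with its nose near (326,179) and its cap near (361,216). The rack is at (187–288, 170–217), and its empty place is the leftmost one, around x≈207. Noses point up in the image.

Run:
```python
from h import *
a=onplane('top',[(326,179),(361,216)],.014);print('pen',a,np.linalg.norm(a[0]-a[1]),a.mean(0))
c=onplane('top',[(187,180),(286,170),(288,208),(190,217)],.038);print('rack',c,c.mean(0))
print(onplane('top',[(207,184),(207,209)],.08))
print('punch,mallet',onplane('top',[(323,155)],.05),onplane('top',[(420,187),(419,248)],.03))
s=manip.get_state();print(cam('wrist',s)[2:])
```

```text
pen [[ 0.61700304 -0.14222317  0.014     ]
 [ 0.47917384 -0.26510795  0.014     ]] 0.1846552398933308 [ 0.54808844 -0.20366556  0.014     ]
rack [[ 0.6231736   0.36069091  0.038     ]
 [ 0.64980895  0.00066485  0.038     ]
 [ 0.51301169 -0.00441238  0.038     ]
 [ 0.48907134  0.34840291  0.038     ]] [0.5687664  0.17633657 0.038     ]
[[0.6008066  0.27409968 0.08      ]
 [0.51333702 0.27367819 0.08      ]]
punch,mallet [[ 0.69863975 -0.13343121  0.05      ]] [[ 0.57745447 -0.48076519  0.03      ]
 [ 0.35898356 -0.46695889  0.03      ]]
(array([[ 0.30409686, -0.90193929, -0.30664411],
       [-0.95263766, -0.28877785, -0.09533539],
       [-0.0025653 ,  0.32111192, -0.94703778]]), array([ 0.25426231, -0.52326987,  0.37466869]))
```

Emit:
carry_out:
  moves: [100,3,3,-0.5,0.042,100,3,3,-0.5,0.042,100,3,3,-0.5,0.042,100,3,3,-0.5,0.042,100,3,3,-0.5,0.042,100,3,3,-0.5,0.042,100,3,3,-0.5,0.042,100,3,3,-0.5,0.042,100,3,3,-0.5,0.042,100,3,3,-0.5,0.042]

```text
clock: 1.1
position: [0.4756, -0.2462, 0.1808]
ee_rot: [-0.0, 0.934, 0.357, -0.0]
contact_force: [1.4, -0.7, -0.5]
width: 0.0851
```

Emit:
carry_out:
  moves: [100,3,2,-1,0,100,3,1.5,-1,0,100,1.5,1,-1,0,100,0,0,0,0,100,0,0,0,0,100,0,0,0,0,100,0,0,0,0,100,0,0,0,0,100,0,0,0,0,100,0,0,0,0]

```text
clock: 2.1
position: [0.5496, -0.2032, 0.1516]
ee_rot: [0.0, 0.934, 0.356, 0.0]
contact_force: [0.1, 0.3, 0.6]
width: 0.0853
```

Run:
```python
from h import *
s,im=shot('wrist','w1.png'); print(s['position'],s['ee_rot'],s['clock'],s['contact_force'])
```

```text
[ 0.54955299 -0.20315153  0.15161582] [1.99440873e-04 9.34443986e-01 3.56110063e-01 1.42301421e-04] 2.1 [0.13575042 0.33739101 0.59600326]
```

View pics/w1.png

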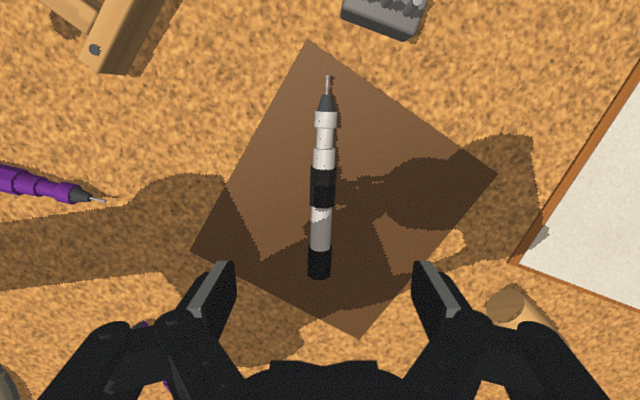

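The pen is in clear view: bur tip (328,76), cap end (319,278), grip from y=168 to y=207 at x≈322.

Run:
```python
from h import *
s=manip.get_state()
p=onplane('wrist',[(328,76),(325.5,120),(322.5,168),(321.5,207),(319,276)],.014,s);print(p)
d=p[0]-p[-1];yaw=np.arctan2(d[1],d[0]);print(np.linalg.norm(d),yaw)
q=s['ee_rot'];ty=2*np.arctan2(q[2],q[1]);print('tool yaw',ty)
u=d/np.linalg.norm(d);t=(p-s['position'])@u;print(t, 'mid est', p[0]-u*.098,p[-1]+u*.095)
print(onplane('top',[(326,179),(361,216)],.014))
```

```text
[[ 0.6269321  -0.14076886  0.014     ]
 [ 0.59841309 -0.16347777  0.014     ]
 [ 0.564209   -0.1903872   0.014     ]
 [ 0.53471544 -0.21536264  0.014     ]
 [ 0.47520865 -0.2647427   0.014     ]]
0.19593243170233576 0.6850835474677678
tool yaw 0.7284177154258644
[ 0.09926787  0.06281493  0.01930183 -0.01933989 -0.09666456] mid est [ 0.55104421 -0.20277716  0.014     ] [ 0.54877344 -0.20463262  0.014     ]
[[ 0.61700304 -0.14222317  0.014     ]
 [ 0.47917384 -0.26510795  0.014     ]]
```

Emit:
carry_out:
  moves: [60,0,0,-2.5,-0.02,60,0,-0.05,-2.5,-0.023,60,0,0,-2.5,0,60,0,0,-2.5,0,60,0,0,-2.0,0,60,0,0,-1.2,0,60,0,0,-0.7,0,60,0,0,-0.4,0,60,0,0,-0.25,0,60,0,0,0,0]
  squeeze: 60

```text
clock: 3.15
position: [0.5501, -0.2035, 0.0062]
ee_rot: [0.0, 0.942, 0.336, 0.0]
contact_force: [-0.2, -0.2, -0.3]
width: 0.0511
```

Emit:
carry_out:
  moves: [0,0,0,0,0,0,0,0,0,0,0,0,0,0,0,0,0,0,0,0,0,0,0,0,0,0,0,0,0,0,0,0,0,0,0,0,0,0,0.5,0,0,0,0,1,0,0,0,0,1,0]

```text
clock: 4.15
position: [0.5495, -0.2032, 0.0312]
ee_rot: [-0.0, 0.942, 0.336, -0.0]
contact_force: [0.5, 1.2, -0.7]
width: 0.0224
```

Emit:
carry_out:
  moves: [0,0,0,4,0,0,0,1,4,-0.03,0,0,3,3.5,-0.07,0,0,4,2,-0.07,0,0,4,1.5,-0.07,0,0,4,1,-0.07,0,0,4,0,-0.07,0,0,4,0,-0.07,0,0,4,0,-0.07,0,0,4,0,-0.07]

```text
clock: 5.15
position: [0.5494, 0.1182, 0.1917]
ee_rot: [0.0, 0.999, 0.046, 0.001]
contact_force: [0.7, -1.1, -1.8]
width: 0.0222
```

Emit:
carry_out:
  moves: [0,0,2,0,-0.025,0,0,1,0,0,0,0.5,0,0,0,0,0,0,0,0,0,0,0,0,0,0,0,0,0,0,0,0,0,0,0,0,0,0,0,0,0,0,0,0,0,0,0,0,0,0]

```text
clock: 6.15
position: [0.5548, 0.1466, 0.1908]
ee_rot: [0.0, 0.999, 0.035, 0.0]
contact_force: [-1.2, 0.5, -1.3]
width: 0.0225
```

Run:
```python
from h import *
s,im=shot('wrist','w2.png'); print(s['position'],s['ee_rot'],s['clock'],s['contact_force'],s['width'])
```

```text
[0.55475682 0.14655017 0.19084369] [6.29147159e-05 9.99375519e-01 3.53350909e-02 1.46825790e-05] 6.15 [-1.20977437  0.48075713 -1.27014533] 0.02247568345072733
```

View pics/w2.png

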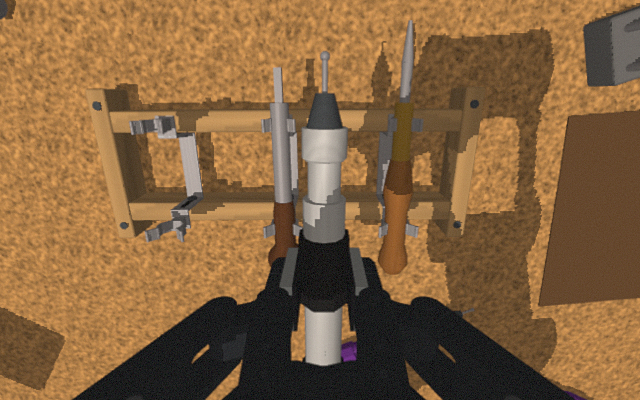

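The two stowed tools sit at the middle and right places, and the empty place is on the left at (130–200, 120–240). The pen is gripped straight. Next I'll zoom in on the clips.

Run:
```python
from h import *
im=cv2.imread('pics/w2.png')
cv2.imwrite('pics/w2c.png',cv2.resize(im[85:245,85:245],None,fx=3.75,fy=3.75,interpolation=cv2.INTER_CUBIC))
s=manip.get_state()
p=onplane('wrist',[(97,104),(474,104),(457,226),(124,226)],.038,s);print(p,p.mean(0))
x=p[[0,1]].mean(0)-p[[2,3]].mean(0);y=p[[0,3]].mean(0)-p[[1,2]].mean(0);print(x,y,np.arctan2(x[1],x[0]),np.arctan2(-y[0],y[1]))
yaw=np.arctan2(-y[0],y[1]);c=p.mean(0)[:2]+.1*np.array([-np.sin(yaw),np.cos(yaw)]);print('place',c)
q=s['ee_rot'];print('toolyaw',2*np.arctan2(q[2],q[1]))
```

```text
[[0.61693632 0.36105444 0.038     ]
 [0.64126786 0.01250509 0.038     ]
 [0.51926044 0.00270081 0.038     ]
 [0.49419308 0.35236043 0.038     ]] [0.56791442 0.18215519 0.038     ]
[0.12237533 0.00924915 0.        ] [-0.02469945  0.34910449  0.        ] 0.07543673949788751 0.07063316886782778
place [0.56085698 0.28190584]
toolyaw 0.07073540923738571
```

View pics/w2c.png

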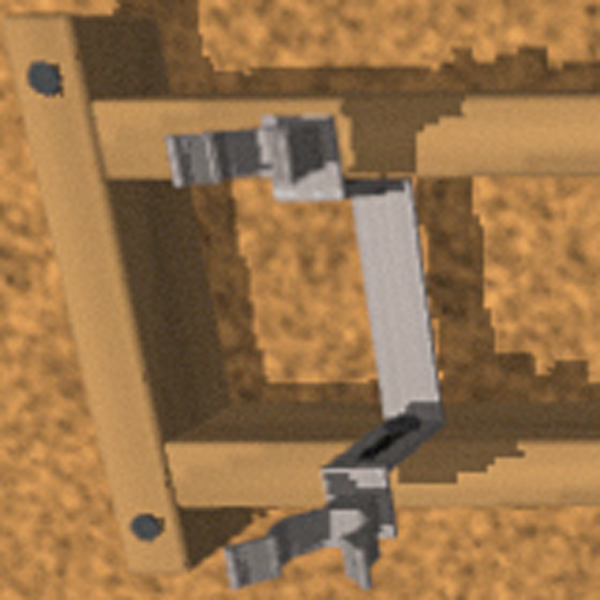

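Emit:
carry_out:
  moves: [0,0,2,0,0,0,0,3,0,0,0,0,3,0,0,0,0,1,0,0,0,0,0,0,0,0,0,0,0,0,0,0,0,0,0,0,0,0,0,0,0,0,0,0,0,0,0,0,0,0]

```text
clock: 7.2
position: [0.5549, 0.2361, 0.1909]
ee_rot: [0.0, 0.999, 0.035, 0.0]
contact_force: [0.4, 0.3, -1.5]
width: 0.0223
```

Run:
```python
from h import *
s,im=shot('wrist','w3.png'); print(s['position'],s['ee_rot'],s['clock'],s['contact_force'],s['width'])
for z in(.076,.1): print(proj('wrist',[[.561+x*.9975-y*.0705,.282+x*.0705+y*.9975,z] for x in(-.045,.045) for y in (0,)],s))
cv2.imwrite('pics/w3c.png',cv2.resize(im[70:270,190:350,::-1],None,fx=3,fy=3,interpolation=cv2.INTER_CUBIC))
```

```text
[0.55485877 0.23609665 0.1909169 ] [9.09426128e-05 9.99386740e-01 3.50161979e-02 4.67839020e-05] 7.2 [ 0.39926072  0.2927047  -1.49701593] 0.02233955848314936
[[273.22265771 232.5599253 ]
 [267.53945467 133.15173573]]
[[268.85619438 244.44464275]
 [262.0595517  136.78548577]]
```

View pics/w3c.png

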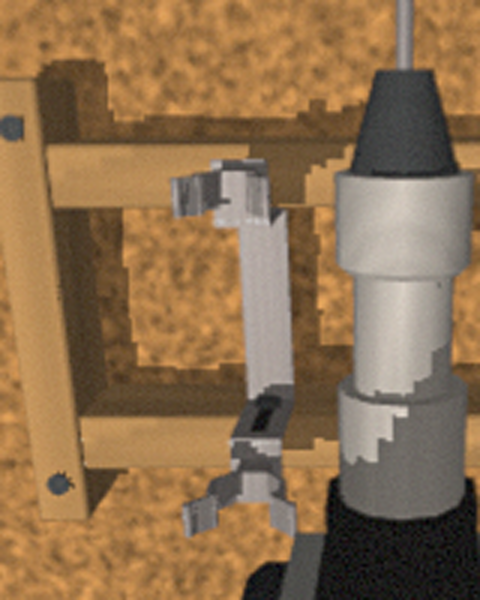

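Run:
```python
from h import *
s=manip.get_state();q=s['ee_rot'];ty=2*np.arctan2(q[2],q[1]);u=np.array([np.cos(ty),np.sin(ty),0])
P=[s['position']+u*x+[0,0,.008] for x in(.098,.061,.045,.027)]
print(ty,proj('wrist',P,s))
v=np.array([np.cos(.0706),np.sin(.0706)]);n=np.array([-v[1],v[0]])
for z in(.09,.095,.1):
  for r in [(263.5,135.5),(269.7,243)]:
    p=onplane('wrist',[r],z,s)[0][:2]-[.5609,.2819]; print(z,r,p@v,p@n)
```

```text
0.07018056783413762 [[321.29618455  58.14551117]
 [321.44943731 149.50131414]
 [321.5092516  184.39873529]
 [321.57231863 220.76173663]]
0.09 (263.5, 135.5) 0.044851926041697875 0.001022548653729664
0.09 (269.7, 243) -0.04855760537455803 0.0013809628103223777
0.095 (263.5, 135.5) 0.045448917385432386 6.222234810456297e-05
0.095 (269.7, 243) -0.04605503876596909 0.00041332477600084346
0.1 (263.5, 135.5) 0.04604590872916689 -0.0008981039575205376
0.1 (269.7, 243) -0.04355247215738004 -0.0005543132583207543
```

Emit:
carry_out:
  moves: [0,0.3,2,0,0,0,0.3,2,-1,0,0,0,0.75,-1.5,0,0,0,0,-1.5,0,0,0,0,-1.5,0,0,0,0,-1,0,0,0,0,-0.9,0,0,0,0,0,0,0,0,0,0,0,0,0,0,0,0]

```text
clock: 8.25
position: [0.5613, 0.2843, 0.1176]
ee_rot: [-0.0, 0.999, 0.035, 0.001]
contact_force: [0.2, -0.2, -0.9]
width: 0.0223
```

Run:
```python
from h import *
s,im=shot('wrist','w4.png'); print(s['position'],s['ee_rot'],s['clock'],s['contact_force'],s['moment'],s['width'])
cv2.imwrite('pics/w4c.png',cv2.resize(im[60:260,240:400,::-1],None,fx=3,fy=3,interpolation=cv2.INTER_CUBIC))
_,b=shot('side','s4.png')
cv2.imwrite('pics/s4c.png',cv2.resize(b[230:380,190:350,::-1],None,fx=4,fy=4,interpolation=cv2.INTER_CUBIC))
```

```text
[0.56133002 0.284314   0.11758589] [-1.85540495e-04  9.99374573e-01  3.53534439e-02  7.50465249e-04] 8.25 [ 0.20725803 -0.24099308 -0.94286187] [ 0.0144266  -0.03780357  0.02814507] 0.022289534829848728
```

View pics/w4c.png

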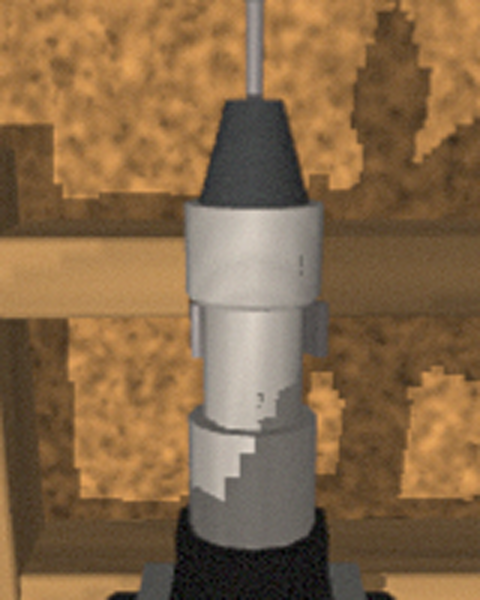

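View pics/s4c.png

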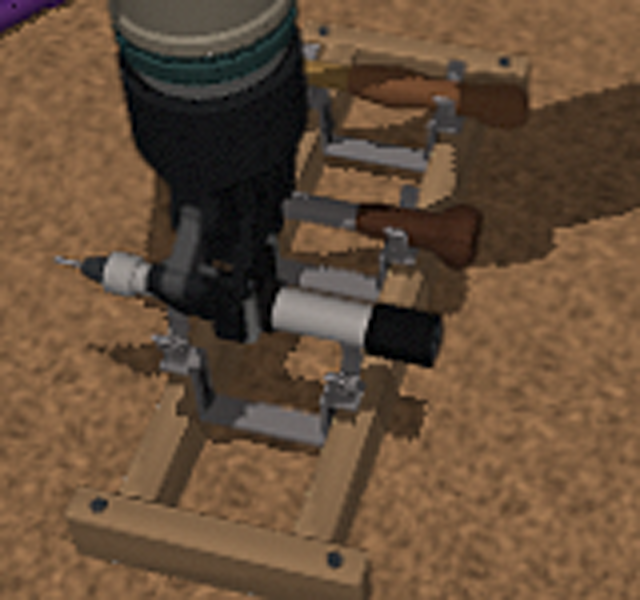

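The wrist crop shows the narrow clip's lips centred about 1 mm to the −y side of the neck. In the side crop the lip tips are near full-image (234,315) for the narrow clip and (276,324) for the wide one.

Run:
```python
from h import *
v=np.array([np.cos(.0706),np.sin(.0706),0]);n=np.array([-v[1],v[0],0]);c=np.array([.5609,.2819,0])
for nm,uv,x in(('narrow',(234.5,315),.045),('wide',(275.8,324.5),-.045)):
  o,r=rays('side',[uv]);r=r[0]
  for off in (0,.012):
    t=(c+v*x-o)@v/(r@v); t2=(c+n*off-o)@n/(r@n); p=o+t2*r-c; print(nm,off,'on midplane: x',p@v,'z',p[2])
```

```text
narrow 0 on midplane: x 0.04177470796171514 z 0.07561366977285822
narrow 0.012 on midplane: x 0.03445487892353573 z 0.09385463641184955
wide 0 on midplane: x -0.04461723565749811 z 0.07337780767343938
wide 0.012 on midplane: x -0.04955461420373002 z 0.09168043319560348
```

Emit:
carry_out:
  moves: [0,0,-0.1,-0.5,0,0,0,0,-0.5,0,0,0,0,-0.5,0,0,0,0,0,0,0,0,0,0,0,0,0,0,0,0,0,0,0,0,0,0,0,0,0,0,0,0,0,0,0,0,0,0,0,0]

```text
clock: 9.35
position: [0.5608, 0.2832, 0.1019]
ee_rot: [0.0, 0.999, 0.035, 0.0]
contact_force: [-0.5, 0.2, -1.9]
width: 0.0223
```

Emit:
carry_out:
  moves: [0,0,0,-0.2,0,0,0,0,-0.2,0,0,0,0,-0.2,0,0,0,0,-0.2,0,0,0,0,-0.2,0,0,0,0,-0.2,0,0,0,0,0,0,0,0,0,0,0,0,0,0,0,0,0,0,0,0,0]

```text
clock: 10.35
position: [0.5608, 0.2831, 0.0899]
ee_rot: [0.0, 0.999, 0.035, -0.0]
contact_force: [-1.0, -0.6, -0.8]
width: 0.022
```

Emit:
carry_out:
  moves: [0,0,0,-0.1,0,0,0,0,-0.1,0,0,0,0,-0.1,0,0,0,0,-0.1,0,0,0,0,0,0,0,0,0,0,0,0,0,0,0,0,0,0,0,0,0,0,0,0,0,0,0,0,0,0,0]

```text
clock: 11.35
position: [0.5611, 0.2832, 0.0863]
ee_rot: [0.0, 0.999, 0.035, 0.0]
contact_force: [0.0, -1.9, 5.2]
width: 0.0227
```

Run:
```python
from h import *
s=manip.get_state(); print(s['position'],s['contact_force'],s['moment'],s['width'])
s,_=shot('wrist','w5.png'); print(s['contact_force']);s=manip.get_state(); print(s['position'],s['contact_force'],s['moment'])
```

```text
[0.56113463 0.28319032 0.08627868] [ 3.04879942e-03 -1.91578474e+00  5.18326043e+00] [-0.37186679  0.01898936  0.06528744] 0.02272679056868138
[ 3.04879942e-03 -1.91578474e+00  5.18326043e+00]
[0.56112495 0.28315496 0.08623748] [ 0.44042822 -2.27752446  5.18003852] [-0.33186756  0.10366725  0.04931857]
```

Emit:
carry_out:
  moves: [0,0,-0.05,0,0,0,0,0,0,0,0,0,0,0,0,0,0,0,0,0,0,0,0,0,0,0,0,0,0,0,0,0,0,0,0,0,0,0,0,0,0,0,0,0,0,0,0,0,0,0]

```text
clock: 12.4
position: [0.5611, 0.283, 0.0862]
ee_rot: [-0.0, 0.999, 0.035, 0.001]
contact_force: [0.2, -1.0, 6.2]
width: 0.0224
```

Run:
```python
from h import *
s=manip.get_state(); print(s['position'],s['contact_force'],s['moment'],s['width'])
```

```text
[0.56112315 0.28298751 0.08621603] [ 0.18084518 -1.01174574  6.21585667] [-0.18544599  0.06237023  0.11210788] 0.022369394480457928
```

Emit:
carry_out:
  moves: [0,0,-0.04,0,0,0,0,0,-0.05,0,0,0,0,-0.05,0,0,0,0,0,0,0,0,0,0,0,0,0,0,0,0,0,0,0,0,0,0,0,0,0,0,0,0,0,0,0,0,0,0,0,0]

```text
clock: 13.4
position: [0.5612, 0.2829, 0.0854]
ee_rot: [-0.001, 0.999, 0.035, 0.001]
contact_force: [-0.3, -0.2, 6.1]
width: 0.0224
```

Run:
```python
from h import *
s=manip.get_state(); print(s['position'],s['contact_force'],s['moment'],s['width'])
```

```text
[0.56122208 0.28286437 0.08544818] [-0.32962592 -0.24568649  6.09758455] [-0.10809146  0.02575492  0.0948824 ] 0.022413915897542477
```

Emit:
carry_out:
  moves: [0,0,0,-0.05,0,0,0,0,-0.05,0,0,0,0,-0.05,0,0,0,0,0,0,0,0,0,0,0,0,0,0,0,0,0,0,0,0,0,0,0,0,0,0,0,0,0,0,0,0,0,0,0,0]

```text
clock: 14.4
position: [0.5614, 0.2829, 0.0843]
ee_rot: [-0.001, 0.999, 0.035, 0.001]
contact_force: [-0.8, -0.8, 7.8]
width: 0.0223
```

Emit:
carry_out:
  moves: [0,0,0,-0.05,0,0,0,0,-0.05,0,0,0,0,0,0,0,0,0,0,0,0,0,0,0,0,0,0,0,0,0,0,0,0,0,0,0,0,0,0,0,0,0,0,0,0,0,0,0,0,0]

```text
clock: 15.4
position: [0.5615, 0.2829, 0.0834]
ee_rot: [-0.001, 0.999, 0.035, 0.001]
contact_force: [-0.7, -1.3, 7.8]
width: 0.0221
```

Run:
```python
from h import *
s=manip.get_state(); print(s['position'],s['contact_force'],s['moment'],s['width'])
```

```text
[0.56151328 0.28292003 0.08336175] [-0.68095817 -1.33653885  7.81713113] [-0.12944155 -0.06568175  0.10500067] 0.02210902307628939
```

Emit:
carry_out:
  moves: [0,0,-0.02,-0.05,0,0,0,0,0,0,0,0,0,-0.05,0,0,0,0,0,0,0,0,0,0,0,0,0,0,0,0,0,0,0,0,0,0,0,0,0,0,0,0,0,0,0,0,0,0,0,0]

```text
clock: 16.4
position: [0.5616, 0.2828, 0.0822]
ee_rot: [-0.001, 0.999, 0.035, 0.001]
contact_force: [0.0, -0.7, 7.5]
width: 0.0222
```

Emit:
carry_out:
  moves: [0,0,0,-0.05,0,0,0,0,0,0,0,0,0,-0.05,0,0,0,0,0,0,0,0,0,0,0,0,0,0,0,0,0,0,0,0,0,0,0,0,0,0,0,0,0,0,0,0,0,0,0,0]

```text
clock: 17.4
position: [0.5614, 0.2825, 0.0804]
ee_rot: [-0.0, 0.999, 0.035, 0.001]
contact_force: [3.3, 2.4, 2.0]
width: 0.0223
```

Run:
```python
from h import *
s=manip.get_state(); print(s['position'],s['contact_force'],s['moment'],s['width'])
```

```text
[0.56139383 0.28252726 0.08035988] [3.32751885 2.39603686 1.95005724] [ 0.40688776 -0.67708234  0.09186627] 0.022292223594528652
```

Emit:
carry_out:
  moves: [0,0,0,-0.05,0,0,0,0,0,0,0,0,0,-0.05,0,0,0,0,0,0,0,0,0,0,0,0,0,0,0,0,0,0,0,0,0,0,0,0,0,0,0,0,0,0,0,0,0,0,0,0]

```text
clock: 18.4
position: [0.5599, 0.2822, 0.0785]
ee_rot: [0.0, 0.999, 0.035, -0.001]
contact_force: [2.7, 5.0, -3.1]
width: 0.0223
```

Run:
```python
from h import *
s=manip.get_state(); print(s['position'],s['ee_rot'],s['contact_force'],s['moment'],s['width'])
```

```text
[0.55993354 0.28221057 0.07848086] [ 8.74073848e-06  9.99374833e-01  3.53408808e-02 -9.82469311e-04] [ 2.71338036  5.04118078 -3.14148447] [ 0.73347258 -0.49377774  0.17853252] 0.02234388042178346
```

Emit:
carry_out:
  moves: [0,0.02,0.05,0,0,0,0,0,-0.05,0,0,0,0,0,0,0,0,0,-0.03,0,0,0,0,0,0,0,0,0,0,0,0,0,0,0,0,0,0,0,0,0,0,0,0,0,0,0,0,0,0,0]

```text
clock: 19.4
position: [0.5601, 0.2823, 0.0783]
ee_rot: [0.0, 0.999, 0.035, -0.001]
contact_force: [-2.6, 2.5, -2.6]
width: 0.0222
```

Run:
```python
from h import *
s=manip.get_state(); print(s['position'],s['ee_rot'],s['contact_force'],s['moment'],s['width'])
```

```text
[0.56011764 0.28233795 0.0782649 ] [ 2.81112847e-04  9.99373519e-01  3.53795394e-02 -8.82556574e-04] [-2.57157993  2.45596322 -2.61020354] [0.39056263 0.40795239 0.12807862] 0.022153172244027748
```

Emit:
carry_out:
  moves: [0,0,0.03,-0.05,0,0,0,0,0,0,0,0,0,-0.05,0,0,0,0,0,0,0,0,0,0,0,0,0,0,0,0,0,0,0,0,0,0,0,0,0,0,0,0,0,0,0,0,0,0,0,0]

```text
clock: 20.4
position: [0.5609, 0.2827, 0.0773]
ee_rot: [0.0, 0.999, 0.035, -0.0]
contact_force: [-1.1, 0.2, -7.2]
width: 0.0222
```

Run:
```python
from h import *
s=manip.get_state(); print(s['position'],s['ee_rot'],s['contact_force'],s['moment'],s['width'])
_,b=shot('side','s6.png')
cv2.imwrite('pics/s6c.png',cv2.resize(b[240:360,190:350,::-1],None,fx=5,fy=5,interpolation=cv2.INTER_CUBIC))
```

```text
[0.56094107 0.28265452 0.07729807] [ 2.37433369e-04  9.99372804e-01  3.54109251e-02 -9.37541679e-05] [-1.07632318  0.21515725 -7.15988058] [0.04243891 0.17483013 0.16535753] 0.0222301583160034
```

View pics/s6c.png

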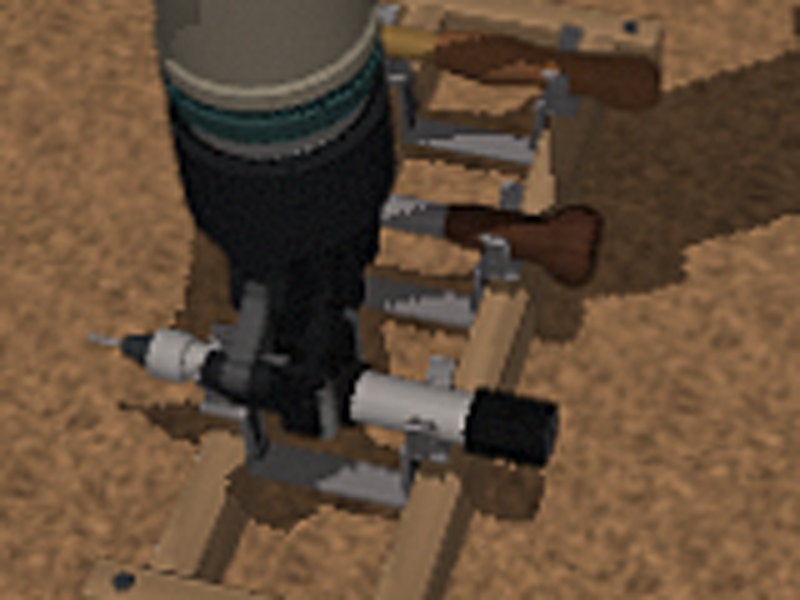

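The pen lies between both clips and level. The force now pulls it down (snap-in), so I'll go on gently until it meets the seat.

Emit:
carry_out:
  moves: [0,0,0,-0.03,0,0,0,0,0,0,0,0,0,-0.03,0,0,0,0,0,0,0,0,0,0,0,0,0,0,0,0,0,0,0,0,0,0,0,0,0,0,0,0,0,0,0,0,0,0,0,0]

```text
clock: 21.45
position: [0.5611, 0.2828, 0.077]
ee_rot: [0.0, 0.999, 0.035, 0.0]
contact_force: [-1.4, 0.1, -3.5]
width: 0.0223
```

Run:
```python
from h import *
s=manip.get_state(); print(s['position'],s['contact_force'],s['moment'],s['width'])
```

```text
[0.56114856 0.28283276 0.07702617] [-1.38450645  0.09273425 -3.48221873] [-0.14040631  0.19862458  0.11849933] 0.02233314263749743
```

Emit:
carry_out:
  moves: [0,0,0,-0.03,0,0,0,0,0,0,0,0,0,-0.03,0,0,0,0,0,0,0,0,0,0,0,0,0,0,0,0,0,0,0,0,0,0,0,0,0,0,0,0,0,0,0,0,0,0,0,0]

```text
clock: 22.45
position: [0.5612, 0.2829, 0.0768]
ee_rot: [0.0, 0.999, 0.035, 0.0]
contact_force: [-1.8, -2.1, 5.5]
width: 0.0225
```

Run:
```python
from h import *
s=manip.get_state(); print(s['position'],s['contact_force'],s['moment'],s['width'])
```

```text
[0.56123636 0.28285502 0.07678639] [-1.75256428 -2.13740622  5.48086238] [-0.36928611  0.37907448  0.11182975] 0.02251701379203975
```

Emit:
carry_out:
  moves: [0,0,0,0.03,0,0,0,0,0,0,60,0,0,0,0,60,0,0,0,0,60,0,0,0,0,60,0,0,0,0,60,0,0,0,0,60,0,0,0,0,60,0,0,0,0,60,0,0,0,0]

```text
clock: 23.45
position: [0.561, 0.2829, 0.0767]
ee_rot: [0.0, 0.999, 0.035, 0.0]
contact_force: [0.6, -0.3, -0.1]
width: 0.0512
```

Emit:
carry_out:
  moves: [60,0,0,0.5,0,60,0,0,1,0,60,0,0,1.5,0,60,0,0,2,0,60,0,0,2.5,0,60,0,0,2.5,0,60,-1,-2,0,0,60,-1,-3,0,0,60,0,-2,0,0,60,0,0,0,0]

```text
clock: 24.45
position: [0.5408, 0.2108, 0.1779]
ee_rot: [0.0, 0.999, 0.034, 0.001]
contact_force: [0.6, 0.1, 1.2]
width: 0.0516
```

Run:
```python
from h import *
s,im=shot('wrist','w7.png'); print(s['position'],s['contact_force'],s['moment'],s['width'],s['clock'])
cv2.imwrite('pics/w7c.png',cv2.resize(im[40:340,150:350,::-1],None,fx=2,fy=2,interpolation=cv2.INTER_CUBIC))
_,b=shot('side','s7.png')
a=cv2.resize(b[240:360,190:350,::-1],None,fx=5,fy=5,interpolation=cv2.INTER_CUBIC)
w=cv2.imread('pics/w7c.png'); cv2.imwrite('pics/f7.png',cv2.resize(np.hstack([w,a[:,:800]]),(800,400)))
```

```text
[0.54084448 0.21084607 0.17791773] [0.64371697 0.14376474 1.15318792] [ 0.02371797 -0.01205948  0.06705924] 0.05160172237885047 24.45
```

View pics/f7.png

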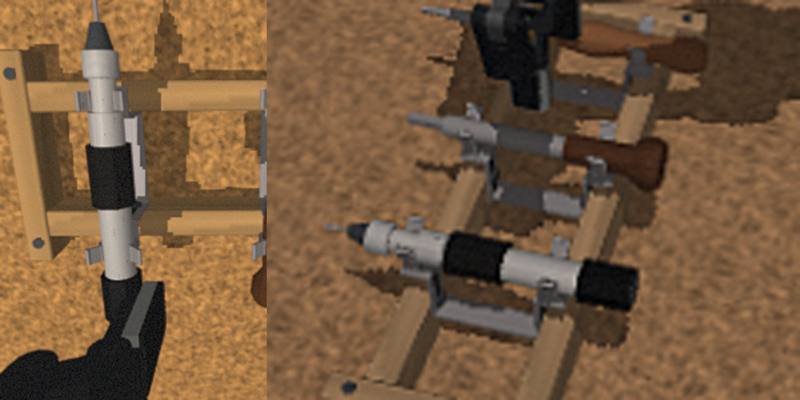

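Pen released and lying in both clips with its nose the right way. As a last check, I'll zoom in on both clips and measure how level the pen is from two views.

Run:
```python
import cv2,numpy as np
a=cv2.imread('pics/s7.png')[280:340,225:325];w=cv2.imread('pics/w7.png')[30:270,180:260]
a=cv2.resize(a,(560,336),interpolation=cv2.INTER_CUBIC)
w=cv2.resize(w,(200,600),interpolation=cv2.INTER_CUBIC)
c=np.zeros((600,780,3),np.uint8);c[:336,:560]=a;c[:,570:770]=w;cv2.imwrite('pics/f8.png',c)
```

View pics/f8.png

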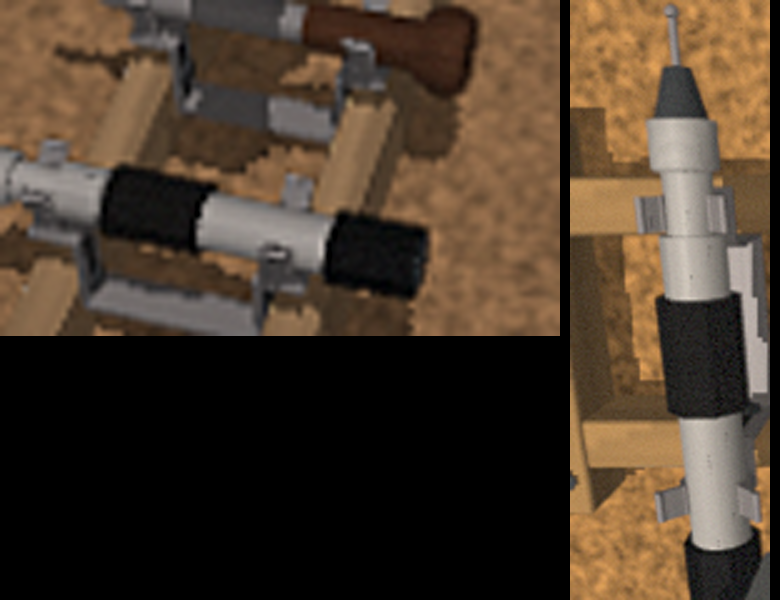

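Run:
```python
from h import *
s=manip.get_state()
P=[]
for a,b in(((243.9,315),(231.2,149.2)),((262,318.9),(234.4,194.8)),((283.75,323.75),(241.2,248.4))):
  p,e=tri('side',a,'wrist',b,s);P.append(p);print(p,e)
v=np.array([np.cos(.0706),np.sin(.0706)])
for p,x in zip(P,(.018,-.018,-.064)): d=p[:2]-[.5609,.2825];print('x err',d@v-x,'y',d@[-v[1],v[0]])
d=P[0]-P[2];print('tilt deg',np.degrees(np.arcsin(d[2]/np.linalg.norm(d))))
```

```text
[0.58093169 0.28574734 0.0857799 ] 0.0011863961930397176
[0.54379059 0.28369571 0.08585067] 0.0024059605907969127
[0.49785177 0.28003381 0.08630153] 0.0015827612574719843
x err 0.0022108626229861705 y 0.0018261878461881564
x err 0.0010175604861588916 y 0.0023996572748985765
x err 0.0009348683933512042 y 0.0019874569803903772
tilt deg -0.3588904233395701
```

The pen is level (about −0.4°), with its axis at about 86 mm, which agrees with the seat height felt. I'm handing in.

```bash
python3 -c "
from rig import manip
print(manip.sign_off())"
```

```text
the job is handed in; nothing more can be done
None
```

The pen is stowed in the empty place of the rack, nose the same way as the other tools, and I handed the job in after about 24.5 s on the robot's clock. I gripped it at the rubber grip, carried it over the clips, and pressed it down in steps of 1 mm or less.

**Force:** it rose to about 9 N net, then dropped and turned into a pull as the clips snapped. It stiffened again at the seat, where I stopped at about 7 N of push. I then opened the gripper and drew clear.

**Last checks:**
- The pictures show the leaves of both clips standing around the neck and barrel, and the gripper clear of the pen.
- From two views, the pen is level to about −0.4° with its axis about 86 mm up, which agrees with the seat height I felt.
- Along the rack place it measures within about 2 mm.
- Across the place the cameras put it 1.8–2.4 mm towards +y. That is within the 3 mm limit but close to it. I put it down to the roughly 2 mm camera calibration, because the side forces and moments were close to zero just before it reached the seat.
- I had no direct reading of the leaf angles.
- I saw no sign of the other tools being touched, but I did not measure their positions.

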